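# Make up two lab-bench kits

## Task

Make up the two kits on the two grey trays from the stock lying in a row in front of them on the middle desk (not the things on the side desks). The tray with the round nest is the labelling kit: put the label roll flat in its round nest and the thick red-and-white marker in its long trough. The tray with the square nest is the timing kit: put the timer flat, face up and square in its square nest and the tweezers in its long trough. Leave the blue pen and the tape roll where they are.

Things in the scene. Friction and masses are not known exactly. Their poses are not given: they have to be found in the camera images.
- tray_round: fixed grey plate 155(x)x170(y)x5 mm; things lie on it at z=5; black ribs, tops z=13. Origin: underside centre. Robot-side edge: trough along y, centre x=-46 y=0, inside 36x152, ribs only at its ends (|y|>44). Far half: ROUND nest of 4 rib arcs round a dark disc, centre x=+34 y=0, inside diameter 84, 46 mm finger gaps toward +-x and +-y. The other tray's nest is square.
- tray_square: fixed grey plate 155(x)x170(y)x5 mm; things lie on it at z=5; black ribs, tops z=13. Origin: underside centre. Robot-side edge: trough along y, centre x=-46 y=0, inside 36x152, ribs only at its ends (|y|>44). Far half: SQUARE nest of 4 L-shaped corner ribs round a dark square, centre x=+34 y=0, inside 84(x)x88(y), 40 mm finger gaps mid-side. The other tray's nest is round.
- marker_mid (a point): thick felt marker, white with a red cap, lying on the desk; 128 mm long, 18 mm thick, round, so it can roll. This point is on its axis at mid length, 9 mm above what it lies on. Its y axis runs along the barrel; it can be grasped across the barrel at this point. Which way its ends point does not matter.
- roll_base (a point): white roll of blank labels lying flat, a drum about 58 mm across and 35 mm high with a centre hole and a short loose end of labels that sticks out some 6 mm at its -x side. This point is the centre of the drum's underside, z up. Grasp it across the drum along its y axis.
- tweezers: white steel tweezers lying on the desk, 126 mm long (y axis), 15 mm wide (x), 10 mm high. Origin: centre of the underside, z up. Grasp across the width at the middle. Which way the points look does not matter.
- timer: white countdown timer with three blue buttons, lying flat face up, 60 (x) x 64 (y) mm, 17 mm high at the body, 20 mm over the buttons. Origin: centre of the underside, z up. Grasp across x (60 mm). Any quarter turn fits the nest.
- pen_mid (a point): thin blue pen lying among the stock, 128 mm long, 12 mm thick; belongs to no kit and stays where it is. This point is on its axis at mid length; its y axis runs along the barrel.
- tape_roll: cream roll of adhesive tape, 73 mm across, 18 mm high, lying flat off to the left; belongs to no kit and stays where it is. Origin: centre of the underside.
Mind the look-alikes: they are no part of the job. What is shaped like the part that bears roll_base but purple is not meant.

How it is judged:
At the end, for the whole second after the job is handed in: On tray floors (4 mm), released, at rest: marker in the round-nest tray's trough, tweezers in the other's (14 mm across, 16 mm along, 0.25 rad); label roll flat in the round nest (17 mm in x, y); timer flat, face up, square in the square nest (15 mm, 0.3 rad) (x of marker_mid in the frame of tray_round between -0.06 and -0.032 m and y of marker_mid in the frame of tray_round between -0.016 and 0.016 m and z of marker_mid in the frame of tray_round between 0.01 and 0.018 m and angle between the y axis of marker_mid and the y axis of tray_round, either way round below 0.25 rad and x of roll_base in the frame of tray_round between 0.017 and 0.051 m and y of roll_base in the frame of tray_round between -0.017 and 0.017 m and z of roll_base in the frame of tray_round between 0.001 and 0.009 m and angle between each of roll_base, timer's own z axis and vertical below 0.12 rad and x of tweezers in the frame of tray_square between -0.06 and -0.032 m and y of tweezers in the frame of tray_square between -0.016 and 0.016 m and z of tweezers in the frame of tray_square between 0.001 and 0.009 m and angle between the y axis of tweezers and the y axis of tray_square, either way round below 0.25 rad and x of timer in the frame of tray_square between 0.019 and 0.049 m and y of timer in the frame of tray_square between -0.015 and 0.015 m and z of timer in the frame of tray_square between 0.001 and 0.009 m and (angle between the x axis of timer and the x axis of tray_square, either way round below 0.3 rad or angle between the x axis of timer and the y axis of tray_square, either way round below 0.3 rad) and linear speed of each of marker, label_roll, tweezers, timer below 0.02 m/s and angular speed of each of marker, label_roll, tweezers, timer below 0.5 rad/s and contact force between each of marker, label_roll, tweezers, timer and the fingers below 0.05 N); the robot touches nothing.
It fails at once if the blue pen is moved by more than 30 mm (distance of pen_mid from where it was at the start of the episode above 0.03 m).
It fails at once if the tape roll is moved by more than 30 mm (distance of tape_roll from where it was at the start of the episode above 0.03 m).
It also fails if it takes over 99 s, if anything falls off the work surface, if the arm or the gripper's body presses on something with over 40 N, if the wrist force passes 120 N, or if a joint passes its speed limit or range.

## Robot

A 7-joint arm with a two-finger parallel gripper is mounted at the origin on a cart in front of the work surface, level with it; the furniture and walls round the work are solid. World frame = base frame: x ahead of the robot, y to its left, z up, the work surface at z = 0. Lengths are in m, angles in rad, forces in N, time in s.
With the tool pointing down it reaches from about 0.35 to 0.9 m from the base axis. Payload 8.1 kg.
Tool frame: the origin (TCP) lies on the centre line of the jaws, within the pads' length; the fingertips stand 19 mm ahead of it and the grasp point (between the pads) is the TCP (arm.tip_reach is the distance from the TCP to the fingertips, in m); z points along the fingers, y is the line along which they close (so a half turn about z gives the same grasp; the last joint's range is limited). The gripper opens to 92 mm and grips with 3 to 60 N. Pads are 19 mm wide; open, the fingers measure 130 mm over their backs; the gripper's body (75 mm by 190 mm) begins 47 mm behind the grasp point.
Start: joints at [-1.286, 0.434, 0.025, 1.573, -0.012, 1.134, -0.075], TCP at [0.236, 0.579, 0.246] pointing down, gripper open.
Joint ranges: [-2.62, 2.62], [-0.44, 2.09], [-1.27, 1.32], [0.08, 2.57], [-1.32, 4.46], [0.12, 2], [-2.74, 2.74]. Speed limits (rad/s): [2.22, 2.22, 3.01, 3.01, 3.14, 3.14, 3.14].

## Interface

Orientations are given as a rotation vector (axis times angle).
In Python, from cell import arm gives the robot as it stands.
- The arm moves only by the tool arm_command, never from a script. Its argument "targets" is a list that holds one entry, the list of rows, each a list of 6 numbers: the shift along the tool's x, y, z in m, then the turn, a rotation vector about the tool's x, y, z in rad. A call has 1 to 10 rows; each row shifts and turns the commanded pose from where the row before left it, along the tool's axes as they then stand; what a row does not reach is not made up. A row lasts 1/8 s, in which the tool goes at most 62.5 mm and 10.7 degrees, less where a joint would pass 70% of its speed; a pose out of reach is approached as far as the arm can. A call with a gripper value outside its range is refused whole. "jaw" is the finger opening in m, from 0 to 0.0918, set as the call begins (left out, the last holds). The fingers move at their own pace and stop on an object; "newtons" is the grip in N (left out, the last holds). Time passes only in rows, so rows that do not move let the fingers close. It gives the time, the measured TCP pose, the force, the opening and the grip force at its end, in the units of the state.
- arm.observe(): the state, without advancing time (a new reading comes with each control period).
- arm.get_image(name): name is "scene" or "top" or "wrist"; returns a dict with "pixels" (420x560x3 uint8, red, green, blue), "z_map" (420x560 float32, m along the optical axis (not along the pixel's ray), 0 where there is no reading), "fx", "fy", "cx", "cy" (pixels), "xyz" and "rotation" of the camera in the world; the wrist camera has in their place "T_tool_cam" (4x4, takes a point from camera to tool coordinates, whose origin is the TCP and whose axes are the flange's). Camera axes: x right, y down, z forward; pixel columns grow to the right and rows downward; lengths in m; the calibration is good to about 2 mm. A picture is of the moment at which its call begins: read the wrist's pose just before it.
- arm.sign_off(): hands the job in; it is judged then, once.
The state is a dict: "clock": time; "joints": joint angles; "dq": joint speeds; "joint_efforts": joint torques, N m; "position": TCP position; "ee_rot": TCP orientation; "force": force on the tool from outside, world axes, zero at the start; "ft_torque": the same for the moment, N m; "width": opening from 0.0 (shut) to 1.0 (fully open); "gripper_force": force on a finger pad.
Only numpy, scipy, OpenCV 4.12 (cv2) and the standard library are available. Lean on these libraries where they do the work, as an engineer would, in place of code of your own. Each camera call takes 0.05 s, during which the arm holds its last target. There are 200 camera calls.

## Working session

There is one attempt and no reset: what is moved stays moved. The work goes in short steps, Python scripts to look and compute and a tool call to move; the robot and the scene stay as the last step left them, time stands still between calls to the robot, and variables do not carry over. Pictures are saved under pics/ and viewed, at most 14 in all, crops included, and the job is handed in when it is done.

Besides the shell and the picture viewer there is one more tool, called after "Emit:" by a JSON object that holds its "op" and its "data". arm_command: Moves the arm, as the interface text tells. Its arguments: {"type":"object","properties":{"targets":{"type":"array","items":{"type":"array","items":{"type":"array","items":{"type":"number"}}}},"jaw":{"type":"number"},"newtons":{"type":"number"}},"required":["targets"]}

```bash
mkdir -p pics; ls
python3 - <<'E'
from cell import arm
import cv2,numpy as np
s=arm.observe();print({k:np.round(v,3) for k,v in s.items()})
for n in("top","scene"):
    i=arm.get_image(n);cv2.imwrite(f"pics/{n}0.png",cv2.resize(i["pixels"][:,:,::-1],(800,600),interpolation=cv2.INTER_CUBIC))
    np.savez(f"{n}0.npz",**i);print(n,i["fx"],i["cx"],i["cy"],i["xyz"],np.round(i["rotation"],3))
E
```

```text
pics
{'clock': np.float64(0.0), 'joints': array([-1.286,  0.435,  0.025,  1.574, -0.012,  1.134, -0.075]), 'dq': array([-0.   , -0.002, -0.001, -0.   , -0.001,  0.   ,  0.   ]), 'joint_efforts': array([ 1.0000e-03, -6.6785e+01,  9.8500e-01, -3.1445e+01, -6.1000e-02,
        4.3000e-02,  0.0000e+00]), 'position': array([0.236, 0.578, 0.245]), 'ee_rot': array([-6.050e-01, -3.083e+00,  3.000e-03]), 'force': array([ 0.475, -0.799,  0.672]), 'ft_torque': array([-0.025, -0.047,  0.021]), 'gripper_force': np.float64(0.0), 'width': np.float64(1.002)}
top 503.9100432208494 278.03735275294895 208.97071966737047 [ 0.30398175 -0.07275462  1.72105325] [-2.19   2.127 -0.139]
scene 418.0700802289608 275.55070055665755 210.60888245883706 [ 0.0148806  -0.80515352  0.92781283] [-2.265  0.693 -0.302]
```

View pics/top0.png

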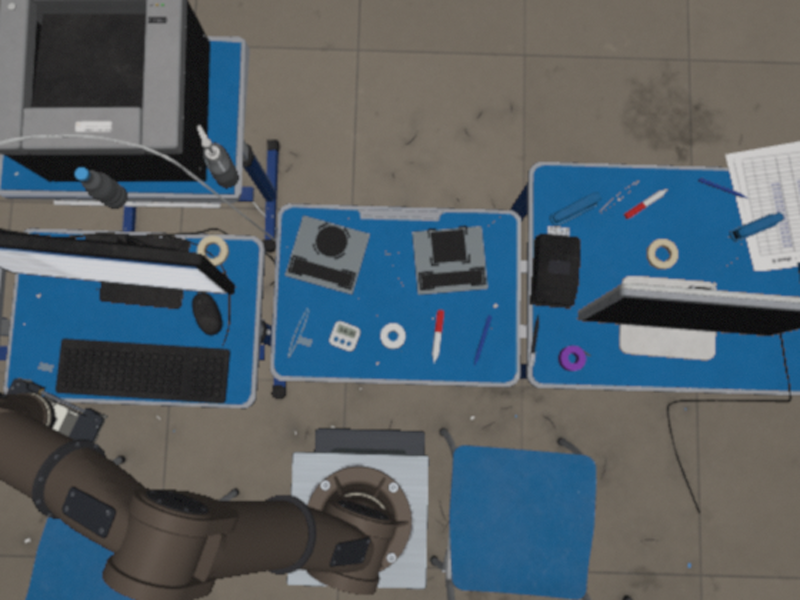

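View pics/scene0.png

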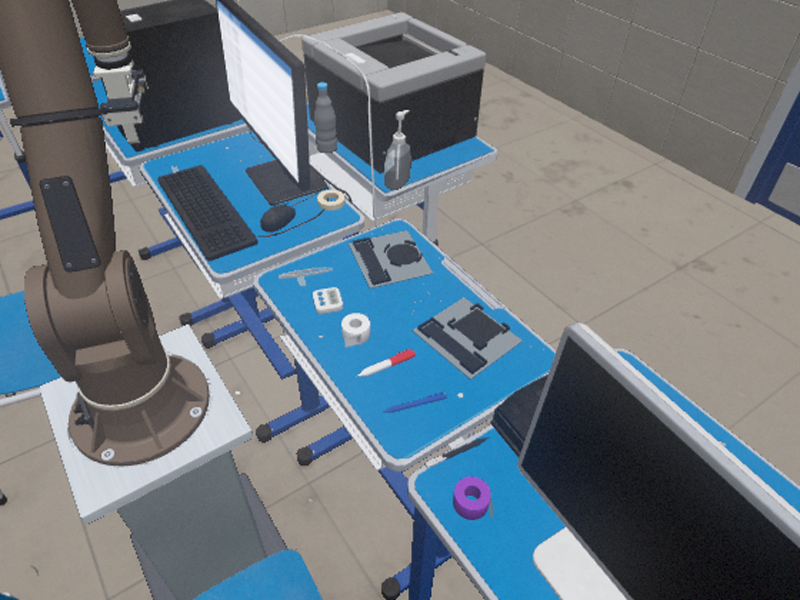

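Top view (800-px scale): round tray at (328,255), square tray at (450,260), tweezers (299,332), timer (345,336), label roll (393,335), marker (438,335) and pen (483,340), all on the middle desk. The look-alikes are the purple roll (572,358), the red/white marker (645,203) and the second tape roll (662,253), all on the right desk. I'll enlarge the middle desk in a metric rectification to confirm the stock.

```bash
cat > h.py <<'E'
import numpy as np,cv2
from scipy.spatial.transform import Rotation as R
def proj(i,P):
    Rm=R.from_rotvec(i["rotation"]).as_matrix()
    c=(np.asarray(P,float)-i["xyz"])@Rm
    return np.c_[i["fx"]*c[:,0]/c[:,2]+i["cx"],i["fy"]*c[:,1]/c[:,2]+i["cy"]]
def rect(i,x0,x1,y0,y1,z,s):
    # up = +x, left = +y ; px col=(y1-y)*s, row=(x1-x)*s
    P=np.array([[x1,y1,z],[x1,y0,z],[x0,y0,z],[x0,y1,z]])
    W,H=int((y1-y0)*s),int((x1-x0)*s)
    M=cv2.getPerspectiveTransform(proj(i,P).astype(np.float32),np.float32([[0,0],[W,0],[W,H],[0,H]]))
    return cv2.warpPerspective(i["pixels"],M,(W,H),flags=cv2.INTER_CUBIC)
E
python3 - <<'E'
import numpy as np,cv2
from h import *
i=dict(np.load("top0.npz"))
print(R.from_rotvec(i["rotation"]).as_matrix().round(3))
im=rect(i,.38,.88,-.42,.24,.005,1200)
print(im.shape)
cv2.imwrite("pics/desk0.png",im[:600,:,::-1])
E
```

```text
[[ 0.029 -0.992  0.125]
 [-1.    -0.029 -0.002]
 [ 0.005 -0.124 -0.992]]
(600, 791, 3)
```

View pics/desk0.png

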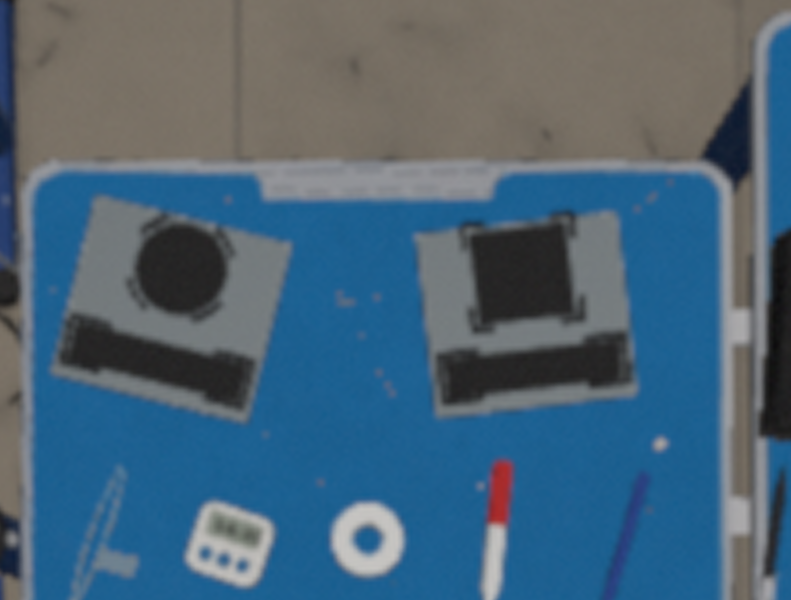

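Rectified desk: round nest at (182,268), square nest at (525,272), tweezers ~(95,540), timer (230,543), white drum with a hole (368,540), red/white marker (498,530), pen (627,540). The white roll and the marker on the middle desk fit the description, while the purple roll and other marker are on the side desk. I'll enlarge the stock row for positions.

Run:
```python
import numpy as np,cv2
from h import *
i=dict(np.load("top0.npz"))
im=rect(i,.30,.52,-.33,.21,.0,1480)
cv2.imwrite("pics/stock0.png",im[:,:,::-1]);print(im.shape)
```

```text
(325, 799, 3)
```

View pics/stock0.png

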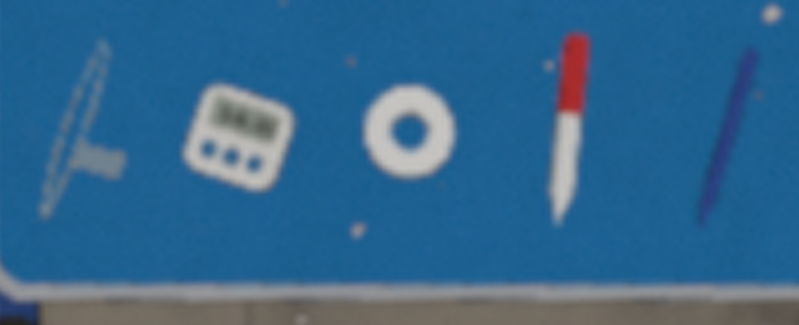

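```bash
cat >> h.py <<'E'
def plan(p,ang=None):
    """to world p with gripper closing line at world angle ang (deg); prints tilt fix, turn about tool z, then shift in tool axes AFTER the turn"""
    from cell import arm
    s=arm.observe();M=R.from_rotvec(s["ee_rot"]).as_matrix()
    yaw=np.degrees(np.arctan2(M[1,1],M[0,1]))
    print("t %.2f pos"%s["clock"],s["position"].round(4),"yaw_y %.1f"%yaw,"zaxis",M[:,2].round(4),"q7 %.2f"%s["joints"][6],"w %.4f"%(s["width"]*.0918),"F",s["force"].round(1),"gf %.1f"%s["gripper_force"])
    d=0
    if ang is not None: d=(ang-yaw+90)%180-90
    yf=np.radians(yaw+d);Y=np.array([np.cos(yf),np.sin(yf),0]);Z=np.array([0,0,-1]);X=np.cross(Y,Z)
    # turn of M's y axis to new Y about tool z (down) : negative world yaw
    T=np.stack([X,Y,Z],1); rv=R.from_matrix(M.T@T).as_rotvec()
    sh=T.T@(np.array(p)-s["position"])
    print("turn",rv.round(3),"(or z +-3.14) shift",sh.round(4),"dist",np.linalg.norm(sh).round(3))
E
python3 -c "
from h import *
plan([.40,-.02,.25],90)
from cell import arm
i=arm.get_image('wrist');print(i['T_tool_cam'].round(3),i['fx'])"
```

```text
t 0.10 pos [0.2363 0.5782 0.245 ] yaw_y 67.8 zaxis [-4.0e-04 -1.3e-03 -1.0e+00] q7 -0.08 w 0.0915 F [ 1.  0. -0.] gf 0.0
turn [-0.001 -0.    -0.388] (or z +-3.14) shift [-0.1637 -0.5982 -0.005 ] dist 0.62
[[ 0.001 -0.964 -0.265  0.07 ]
 [ 1.     0.     0.002  0.   ]
 [-0.002 -0.265  0.964 -0.139]
 [ 0.     0.     0.     1.   ]] 296.67099437460354
```

Emit:
{"op": "arm_command", "data": {"targets": [[[0, 0, 0, 0, 0, -0.13], [0, 0, 0, 0, 0, -0.13], [0, 0, 0, 0, 0, -0.13], [-0.016, -0.055, 0, 0, 0, 0], [-0.016, -0.055, 0, 0, 0, 0], [-0.016, -0.055, 0, 0, 0, 0], [-0.016, -0.055, 0, 0, 0, 0], [-0.016, -0.055, 0, 0, 0, 0], [-0.016, -0.055, 0, 0, 0, 0], [-0.016, -0.055, 0, 0, 0, 0]]]}}

```text
clock: 1.4
position: [0.3494, 0.192, 0.2458]
ee_rot: [-0.003, 3.141, 0.001]
force: [1.5, 0.3, 0.3]
width: 1.0
gripper_force: 0.0
```

Emit:
{"op": "arm_command", "data": {"targets": [[[-0.016, -0.055, 0, 0, 0, 0], [-0.016, -0.055, 0, 0, 0, 0], [-0.016, -0.055, 0, 0, 0, 0], [-0.004, -0.048, -0.005, 0, 0, 0], [0, 0, 0, 0, 0, 0], [0, 0, 0, 0, 0, 0]]]}}

```text
clock: 2.15
position: [0.4015, -0.0186, 0.2506]
ee_rot: [0.003, -3.141, -0.001]
force: [0.3, -0.1, -1.1]
width: 1.0
gripper_force: 0.0
```

```bash
cat >> h.py <<'E'
def wshot(name,z=0.,win=None,s=None,save=True):
    from cell import arm
    st=arm.observe();i=arm.get_image("wrist")
    Rt=R.from_rotvec(st["ee_rot"]).as_matrix();T=i["T_tool_cam"]
    i["xyz"]=st["position"]+Rt@T[:3,3];i["rotation"]=R.from_matrix(Rt@T[:3,:3]).as_rotvec()
    np.savez(name+".npz",**i)
    im=rect(i,*win,z,s) if win else cv2.resize(i["pixels"],(800,600))
    cv2.imwrite(f"pics/{name}.png",im[:,:,::-1]);print(im.shape)
E
python3 -c "
from h import *
plan([.43,-.067,.1],90)
wshot('w1',0.,(.32,.74,-.31,.21),1480)"
```

```text
t 2.15 pos [ 0.4015 -0.0186  0.2506] yaw_y 90.1 zaxis [-2.e-04  4.e-04 -1.e+00] q7 1.52 w 0.0918 F [ 0.3 -0.1 -1.1] gf 0.0
turn [ 0.    -0.     0.002] (or z +-3.14) shift [-0.0285 -0.0484  0.1506] dist 0.161
(621, 769, 3)
```

View pics/w1.png

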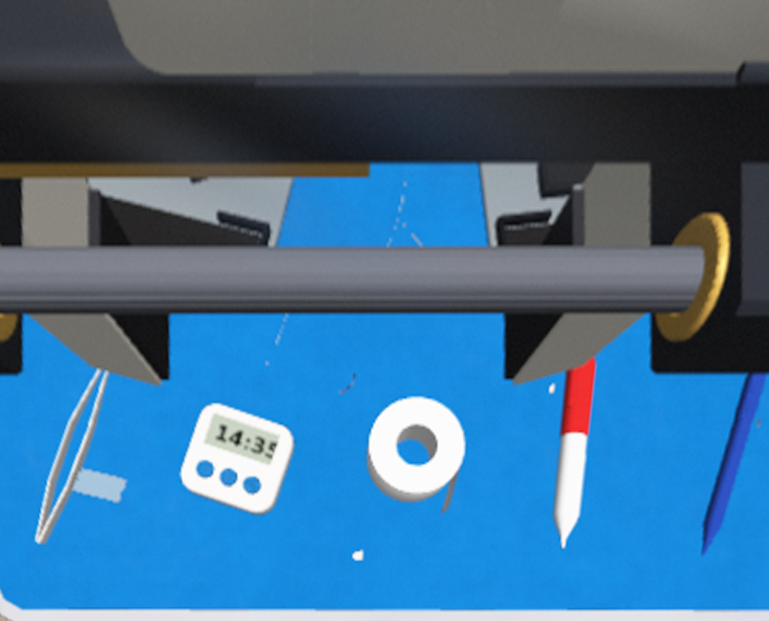

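Wrist view: the roll's drum top is at (417,445), with its loose end at (447,495) pointing toward the robot, so its yaw is about -19°. The timer (237,458), tweezers (70,458) and marker (575,455) match the top measurement. I'll pick up the roll first, with the closing line at 71°.

```bash
python3 -c "
from h import *
plan([.429,-.067,.1],71)"
```

```text
t 2.20 pos [ 0.4015 -0.0181  0.2506] yaw_y 90.2 zaxis [-3.e-04  3.e-04 -1.e+00] q7 1.52 w 0.0917 F [ 0.7 -0.1  0.1] gf 0.0
turn [ 0.    -0.     0.335] (or z +-3.14) shift [-0.042  -0.0373  0.1506] dist 0.161
```

Emit:
{"op": "arm_command", "data": {"targets": [[[0, 0, 0, 0, 0, 0.17], [0, 0, 0, 0, 0, 0.165], [-0.014, -0.0125, 0.05, 0, 0, 0], [-0.014, -0.0125, 0.05, 0, 0, 0], [-0.014, -0.0125, 0.05, 0, 0, 0], [0, 0, 0, 0, 0, 0], [0, 0, 0.026, 0, 0, 0], [0, 0, 0.026, 0, 0, 0], [0, 0, 0.026, 0, 0, 0], [0, 0, 0, 0, 0, 0]]], "jaw": 0.0918}}

```text
clock: 3.45
position: [0.429, -0.0666, 0.0232]
ee_rot: [-0.518, -3.097, -0.002]
force: [1.0, -0.7, 0.9]
width: 0.996
gripper_force: 0.0
```

Emit:
{"op": "arm_command", "data": {"targets": [[[0, 0, 0, 0, 0, 0], [0, 0, 0, 0, 0, 0], [0, 0, 0, 0, 0, 0], [0, 0, 0, 0, 0, 0], [0, 0, 0, 0, 0, 0], [0, 0, 0, 0, 0, 0]]], "jaw": 0.04, "newtons": 15}}

```text
clock: 4.2
position: [0.4294, -0.0681, 0.0231]
ee_rot: [0.521, 3.098, 0.001]
force: [-1.0, 1.3, 8.1]
width: 0.632
gripper_force: 15.0
```

```bash
python3 -c "
from h import *
plan([.656,.088,.15],76.5)"
```

```text
t 4.20 pos [ 0.4294 -0.0681  0.0231] yaw_y 70.9 zaxis [ 6.e-04  3.e-04 -1.e+00] q7 1.61 w 0.0580 F [-1.   1.3  8.1] gf 15.0
turn [ 0.001  0.    -0.097] (or z +-3.14) shift [-0.1839  0.2047 -0.1269] dist 0.303
```

Emit:
{"op": "arm_command", "data": {"targets": [[[0, 0, -0.042, 0, 0, 0], [0, 0, -0.042, 0, 0, 0], [0, 0, -0.042, 0, 0, -0.097], [-0.037, 0.041, 0, 0, 0, 0], [-0.037, 0.041, 0, 0, 0, 0], [-0.037, 0.041, 0, 0, 0, 0], [-0.037, 0.041, 0, 0, 0, 0], [-0.036, 0.041, 0, 0, 0, 0], [0, 0, 0, 0, 0, 0], [0, 0, 0, 0, 0, 0]]]}}

```text
clock: 5.45
position: [0.6552, 0.0875, 0.148]
ee_rot: [-0.37, -3.118, 0.002]
force: [0.4, -0.6, -0.4]
width: 0.632
gripper_force: 15.0
```

```bash
python3 -c "
from h import *
plan([.656,.088,.028],76.5)
from cell import arm
i=arm.get_image('top');np.savez('top1.npz',**i)
im=rect(i,.5,.8,-.32,.22,.013,1480);cv2.imwrite('pics/top1.png',im[:,:,::-1])"
```

```text
t 5.45 pos [0.6552 0.0875 0.148 ] yaw_y 76.5 zaxis [-1.6e-03 -9.0e-04 -1.0e+00] q7 1.33 w 0.0580 F [ 0.4 -0.6 -0.4] gf 15.0
turn [-0.001 -0.001 -0.   ] (or z +-3.14) shift [-0.0007  0.0006  0.12  ] dist 0.12
```

View pics/top1.png

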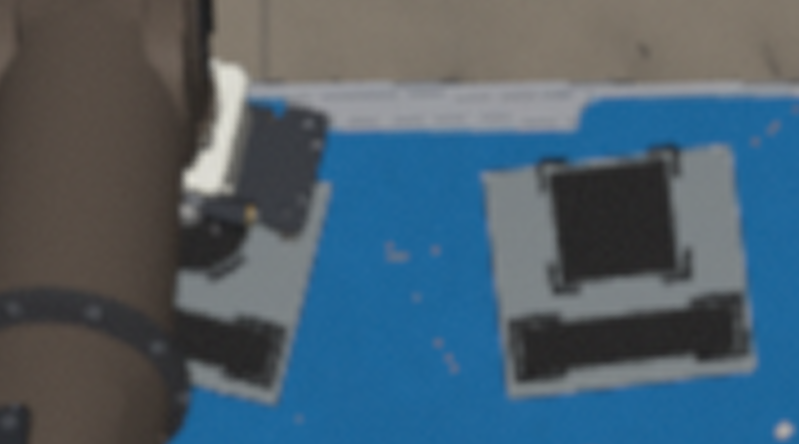

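The round nest is hidden by the arm. In the same picture the square nest's rib centre is at (615,220), which gives (0.652,-0.195) and agrees with before. I'll lower the roll.

Emit:
{"op": "arm_command", "data": {"targets": [[[0, 0, 0.03, 0, 0, 0], [0, 0, 0.03, 0, 0, 0], [0, 0, 0.03, 0, 0, 0], [0, 0, 0.015, 0, 0, 0], [0, 0, 0.009, 0, 0, 0], [0, 0, 0.004, 0, 0, 0], [0, 0, 0, 0, 0, 0], [0, 0, 0, 0, 0, 0]]]}}

```text
clock: 6.5
position: [0.6564, 0.0882, 0.0315]
ee_rot: [0.369, 3.119, 0.001]
force: [-0.6, -0.1, -0.0]
width: 0.632
gripper_force: 15.0
```

Emit:
{"op": "arm_command", "data": {"targets": [[[0, 0, 0, 0, 0, 0], [0, 0, 0, 0, 0, 0], [0, 0, 0, 0, 0, 0], [0, 0, 0, 0, 0, 0], [0, 0, -0.03, 0, 0, 0], [0, 0, -0.045, 0, 0, 0], [0, 0, -0.045, 0, 0, 0], [0, 0, 0, 0, 0, 0]]], "jaw": 0.08}}

```text
clock: 7.5
position: [0.6583, 0.0881, 0.1548]
ee_rot: [0.369, 3.113, 0.003]
force: [0.1, 0.4, -0.2]
width: 0.872
gripper_force: 0.0
```

```bash
python3 -c "
from h import *
plan([.427,.047,.148],-20)
plan([.427,.047,.148],70)
wshot('w2',0.013,(.5,.8,-.10,.22),1480)"
```

```text
t 7.50 pos [0.6583 0.0881 0.1548] yaw_y 76.5 zaxis [ 0.0068  0.0014 -1.    ] q7 1.33 w 0.0800 F [ 0.1  0.4 -0.2] gf 0.0
turn [-0.002  0.007 -1.458] (or z +-3.14) shift [0.1178 0.2032 0.0068] dist 0.235
t 7.50 pos [0.6583 0.0881 0.1548] yaw_y 76.5 zaxis [ 0.0068  0.0014 -1.    ] q7 1.33 w 0.0800 F [ 0.1  0.4 -0.2] gf 0.0
turn [0.003 0.006 0.113] (or z +-3.14) shift [ 0.2032 -0.1178  0.0068] dist 0.235
(444, 473, 3)
```

View pics/w2.png

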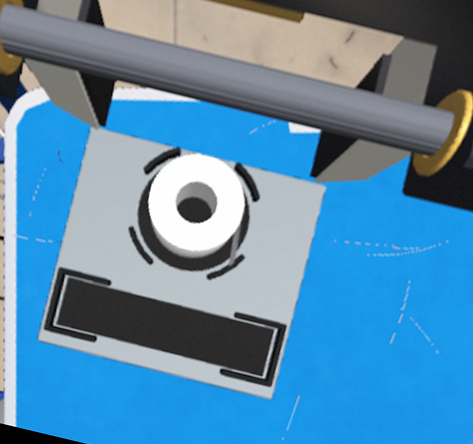

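The roll sits flat in the round nest: drum (196,203), ring centre (194,213), trough centre (165,327) → (0.579,0.108). Timer next.

Emit:
{"op": "arm_command", "data": {"targets": [[[0, 0, 0, 0, 0, 0.113], [0.04, -0.023, 0, 0, 0, 0], [0.04, -0.023, 0, 0, 0, 0], [0.041, -0.024, 0, 0, 0, 0], [0.041, -0.024, 0, 0, 0, 0], [0.041, -0.024, 0, 0, 0, 0], [0, 0, 0.04, 0, 0, 0], [0, 0, 0, 0, 0, 0]]], "jaw": 0.0918}}

```text
clock: 8.55
position: [0.4224, 0.0462, 0.1089]
ee_rot: [-0.545, -3.089, 0.004]
force: [-0.7, -0.2, 0.2]
width: 1.0
gripper_force: 0.0
```

```bash
python3 -c "
from h import *
plan([.4265,.047,.0225],70)"
```

```text
t 8.55 pos [0.4224 0.0462 0.1089] yaw_y 70.0 zaxis [-0.0051 -0.0016 -1.    ] q7 1.21 w 0.0918 F [-0.7 -0.2  0.2] gf 0.0
turn [-0.003 -0.004  0.   ] (or z +-3.14) shift [-0.0036  0.0022  0.0864] dist 0.086
```

Emit:
{"op": "arm_command", "data": {"targets": [[[-0.002, 0.001, 0.03, 0, 0, 0], [0, 0, 0.03, 0, 0, 0], [0, 0, 0.02, 0, 0, 0], [0, 0, 0.006, 0, 0, 0], [0, 0, 0, 0, 0, 0], [0, 0, 0, 0, 0, 0]]]}}

```text
clock: 9.3
position: [0.4276, 0.047, 0.0255]
ee_rot: [0.545, 3.093, 0.001]
force: [-0.6, -0.6, -0.3]
width: 0.999
gripper_force: 0.0
```

Emit:
{"op": "arm_command", "data": {"targets": [[[0, 0, 0, 0, 0, 0], [0, 0, 0, 0, 0, 0], [0, 0, 0, 0, 0, 0], [0, 0, 0, 0, 0, 0], [0, 0, 0, 0, 0, 0], [0, 0, 0, 0, 0, 0]]], "jaw": 0.04, "newtons": 15}}

```text
clock: 10.05
position: [0.427, 0.0469, 0.0248]
ee_rot: [0.545, 3.094, 0.0]
force: [-0.6, 0.2, 4.8]
width: 0.685
gripper_force: 15.0
```

```bash
python3 -c "
from h import *
plan([.652,-.195,.13],96.8)"
```

```text
t 10.05 pos [0.427  0.0469 0.0248] yaw_y 70.0 zaxis [ 0.e+00  1.e-04 -1.e+00] q7 1.34 w 0.0628 F [-0.6  0.2  4.8] gf 15.0
turn [ 0.     0.    -0.468] (or z +-3.14) shift [-0.1948 -0.2668 -0.1052] dist 0.347
```

Emit:
{"op": "arm_command", "data": {"targets": [[[0, 0, -0.035, 0, 0, 0], [0, 0, -0.035, 0, 0, -0.156], [0, 0, -0.035, 0, 0, -0.156], [0, 0, 0, 0, 0, -0.156], [-0.032, -0.044, 0, 0, 0, 0], [-0.032, -0.044, 0, 0, 0, 0], [-0.032, -0.044, 0, 0, 0, 0], [-0.033, -0.045, 0, 0, 0, 0], [-0.033, -0.045, 0, 0, 0, 0], [-0.033, -0.045, 0, 0, 0, 0]]]}}

```text
clock: 11.3
position: [0.6532, -0.1963, 0.1291]
ee_rot: [0.187, -3.135, -0.001]
force: [0.1, 0.7, -0.0]
width: 0.686
gripper_force: 14.9
```

Emit:
{"op": "arm_command", "data": {"targets": [[[0, 0, 0, 0, 0, 0], [0, 0, 0, 0, 0, 0], [0, 0, 0, 0, 0, 0]]]}}

```text
clock: 11.68
position: [0.6518, -0.1936, 0.1295]
ee_rot: [0.189, -3.135, -0.002]
force: [0.5, 0.3, -0.9]
width: 0.681
gripper_force: 14.9
```

```bash
python3 -c "
from h import *
plan([.652,-.195,.03],96.8)"
```

```text
t 11.68 pos [ 0.6518 -0.1936  0.1295] yaw_y 96.9 zaxis [-9.0e-04  1.1e-03 -1.0e+00] q7 2.10 w 0.0625 F [ 0.5  0.3 -0.9] gf 14.9
turn [ 0.001 -0.001  0.002] (or z +-3.14) shift [-0.0001 -0.0014  0.0995] dist 0.099
```

Emit:
{"op": "arm_command", "data": {"targets": [[[0, -0.001, 0.03, 0, 0, 0], [0, 0, 0.03, 0, 0, 0], [0, 0, 0.02, 0, 0, 0], [0, 0, 0.012, 0, 0, 0], [0, 0, 0.006, 0, 0, 0], [0, 0, 0, 0, 0, 0], [0, 0, 0, 0, 0, 0]]]}}

```text
clock: 12.55
position: [0.653, -0.1963, 0.0326]
ee_rot: [-0.187, 3.135, -0.001]
force: [0.3, -0.0, -1.0]
width: 0.68
gripper_force: 14.9
```

Emit:
{"op": "arm_command", "data": {"targets": [[[0, 0, 0, 0, 0, 0], [0, 0, 0, 0, 0, 0], [0, 0, 0, 0, 0, 0], [0, 0, 0, 0, 0, 0], [0, 0, -0.02, 0, 0, 0], [0, 0, -0.045, 0, 0, 0], [0, 0, -0.045, 0, 0, 0], [0, 0, 0, 0, 0, 0]]], "jaw": 0.085}}

```text
clock: 13.55
position: [0.6551, -0.1973, 0.1476]
ee_rot: [-0.186, 3.128, -0.004]
force: [-0.1, -0.3, -0.2]
width: 0.926
gripper_force: 0.0
```

```bash
python3 -c "
from h import *
plan([.433,-.1725,.14],84)
wshot('w3',0.013,(.38,.8,-.36,-.02),1400)"
```

```text
t 13.55 pos [ 0.6551 -0.1973  0.1476] yaw_y 96.8 zaxis [ 0.0084 -0.002  -1.    ] q7 2.10 w 0.0850 F [-0.1 -0.3 -0.2] gf 0.0
turn [-0.002  0.008  0.224] (or z +-3.14) shift [0.2234 0.0014 0.0076] dist 0.224
(588, 475, 3)
```

View pics/w3.png

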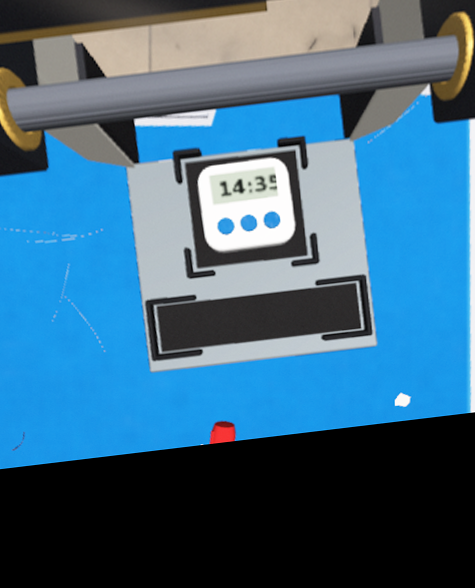

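Timer is face up and square in its nest at (246,205); the square tray's trough centre is at (259,317) → (0.574,-0.205). Marker next.

Emit:
{"op": "arm_command", "data": {"targets": [[[0, 0, 0, 0, 0, 0.112], [0, 0, 0, 0, 0, 0.112], [0.044, 0, 0, 0, 0, 0], [0.045, 0, 0, 0, 0, 0], [0.044, 0, 0, 0, 0, 0], [0.044, 0, 0, 0, 0, 0], [0.044, 0, 0.03, 0, 0, 0], [0, 0, 0, 0, 0, 0], [0, 0, 0, 0, 0, 0]]], "jaw": 0.06}}

```text
clock: 14.72
position: [0.4331, -0.1729, 0.1118]
ee_rot: [0.165, 3.137, 0.0]
force: [0.4, 0.5, 0.7]
width: 0.656
gripper_force: 0.0
```

```bash
python3 -c "
from h import *
plan([.433,-.1725,.022],84)"
```

```text
t 14.72 pos [ 0.4331 -0.1729  0.1118] yaw_y 84.0 zaxis [ 1.e-04  0.e+00 -1.e+00] q7 1.97 w 0.0602 F [0.4 0.5 0.7] gf 0.0
turn [ 0.  0. -0.] (or z +-3.14) shift [0.0001 0.0004 0.0898] dist 0.09
```

Emit:
{"op": "arm_command", "data": {"targets": [[[0, 0, 0.03, 0, 0, 0], [0, 0, 0.03, 0, 0, 0], [0, 0, 0.02, 0, 0, 0], [0, 0, 0.0095, 0, 0, 0], [0, 0, 0, 0, 0, 0]]]}}

```text
clock: 15.35
position: [0.4332, -0.1731, 0.0221]
ee_rot: [-0.165, -3.137, 0.0]
force: [-0.8, -0.3, 0.0]
width: 0.651
gripper_force: 0.0
```

Emit:
{"op": "arm_command", "data": {"targets": [[[0, 0, 0, 0, 0, 0], [0, 0, 0, 0, 0, 0], [0, 0, 0, 0, 0, 0], [0, 0, 0, 0, 0, 0], [0, 0, 0, 0, 0, 0], [0, 0, 0, 0, 0, 0], [0, 0, 0, 0, 0, 0], [0, 0, 0, 0, 0, 0]]], "jaw": 0.005, "newtons": 15}}

```text
clock: 16.35
position: [0.4328, -0.1729, 0.0223]
ee_rot: [0.165, 3.137, 0.0]
force: [0.2, -0.2, 2.8]
width: 0.184
gripper_force: 15.0
```

```bash
python3 -c "
from h import *
plan([.5785,.1075,.15],-13.5)"
```

```text
t 16.35 pos [ 0.4328 -0.1729  0.0223] yaw_y 84.0 zaxis [ 2.e-04  0.e+00 -1.e+00] q7 2.07 w 0.0169 F [ 0.2 -0.2  2.8] gf 15.0
turn [-0.    0.   -1.44] (or z +-3.14) shift [-0.3067 -0.0762 -0.1277] dist 0.341
```

Emit:
{"op": "arm_command", "data": {"targets": [[[0, 0, -0.043, 0, 0, 0], [0, 0, -0.043, 0, 0, 0.17], [0, 0, -0.042, 0, 0, 0.17], [0, 0, 0, 0, 0, 0.17], [0, 0, 0, 0, 0, 0.17], [0, 0, 0, 0, 0, 0.17], [0, 0, 0, 0, 0, 0.17], [0, 0, 0, 0, 0, 0.17], [0, 0, 0, 0, 0, 0.17], [0, 0, 0, 0, 0, 0.17]]]}}

```text
clock: 17.6
position: [0.4325, -0.1728, 0.1501]
ee_rot: [-2.297, -2.143, 0.0]
force: [-0.5, 0.2, -0.1]
width: 0.183
gripper_force: 15.0
```

Emit:
{"op": "arm_command", "data": {"targets": [[[0, 0, 0, 0, 0, 0.172], [0.051, 0.0127, 0, 0, 0, 0], [0.051, 0.0127, 0, 0, 0, 0], [0.051, 0.0127, 0, 0, 0, 0], [0.051, 0.0127, 0, 0, 0, 0], [0.051, 0.0127, 0, 0, 0, 0], [0.051, 0.0127, 0, 0, 0, 0], [0, 0, 0, 0, 0, 0], [0, 0, 0, 0, 0, 0], [0, 0, 0, 0, 0, 0]]]}}

```text
clock: 18.85
position: [0.5778, 0.1052, 0.1503]
ee_rot: [2.47, 1.942, -0.001]
force: [-0.2, -0.1, -0.2]
width: 0.183
gripper_force: 15.0
```

```bash
python3 -c "
from h import *
plan([.5785,.1075,.028],-13.5)"
```

```text
t 18.85 pos [0.5778 0.1052 0.1503] yaw_y -13.7 zaxis [-3.e-04 -2.e-04 -1.e+00] q7 0.02 w 0.0168 F [-0.2 -0.1 -0.2] gf 15.0
turn [-0.     0.    -0.003] (or z +-3.14) shift [2.400e-03 1.000e-04 1.223e-01] dist 0.122
```

Emit:
{"op": "arm_command", "data": {"targets": [[[0.002, 0, 0.03, 0, 0, 0], [0, 0, 0.03, 0, 0, 0], [0, 0, 0.03, 0, 0, 0], [0, 0, 0.02, 0, 0, 0], [0, 0, 0.008, 0, 0, 0], [0, 0, 0.003, 0, 0, 0], [0, 0, 0, 0, 0, 0], [0, 0, 0, 0, 0, 0]]]}}

```text
clock: 19.85
position: [0.5793, 0.1088, 0.0299]
ee_rot: [2.467, 1.944, 0.002]
force: [0.5, -0.5, -0.1]
width: 0.184
gripper_force: 15.0
```

Emit:
{"op": "arm_command", "data": {"targets": [[[0, 0, 0, 0, 0, 0], [0, 0, 0, 0, 0, 0], [0, 0, 0, 0, 0, 0], [0, 0, 0, 0, 0, 0], [0, 0, -0.02, 0, 0, 0], [0, 0, -0.045, 0, 0, 0], [0, 0, -0.045, 0, 0, 0], [0, 0, 0, 0, 0, 0]]], "jaw": 0.03}}

```text
clock: 20.85
position: [0.5811, 0.1084, 0.1437]
ee_rot: [2.466, 1.942, 0.01]
force: [0.9, 0.1, 0.1]
width: 0.327
gripper_force: 0.0
```

```bash
python3 -c "
from h import *
a=np.degrees(np.arctan2(-.041,.117));print(a)
plan([.4335,.160,.14],a+90)
wshot('w4',0.013,(.36,.76,-.08,.28),1480)"
```

```text
-19.311856564352656
t 20.85 pos [0.5811 0.1084 0.1437] yaw_y -13.6 zaxis [ 0.0065  0.0018 -1.    ] q7 0.03 w 0.0300 F [0.9 0.1 0.1] gf 0.0
turn [ 0.007  0.002 -1.47 ] (or z +-3.14) shift [ 0.1564 -0.0002  0.0037] dist 0.156
(592, 532, 3)
```

View pics/w4.png

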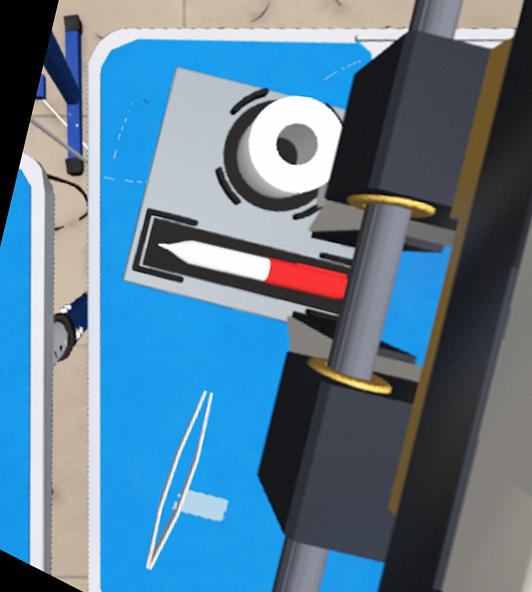

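Marker lies in the trough (white tip 165,247; red end ~345,288). Tweezers run from (207,393) to (150,568), midpoint ≈ (0.4325,0.160), axis -18.7°. I'll pick them up.

Emit:
{"op": "arm_command", "data": {"targets": [[[0, 0, 0, 0, 0, -0.165], [0, 0, 0, 0, 0, -0.165], [0, 0, 0, 0, 0, -0.165], [0, 0, 0, 0, 0, -0.165], [0, 0, 0, 0, 0, -0.165], [0, 0, 0, 0, 0, -0.165], [0, 0, 0, 0, 0, -0.165], [0, 0, 0, 0, 0, -0.165], [0, 0, 0, 0, 0, -0.162], [0, 0, 0, 0, 0, 0]]]}}

```text
clock: 22.15
position: [0.5782, 0.1084, 0.1387]
ee_rot: [-0.51, -3.099, 0.0]
force: [-0.2, -0.2, 0.5]
width: 0.327
gripper_force: 0.0
```

Emit:
{"op": "arm_command", "data": {"targets": [[[0.052, 0, 0, 0, 0, 0], [0.052, 0, 0, 0, 0, 0], [0.052, 0, 0, 0, 0, 0], [0, 0, 0.04, 0, 0, 0], [0, 0, 0, 0, 0, 0], [0, 0, 0, 0, 0, 0]]], "jaw": 0.045}}

```text
clock: 22.9
position: [0.4317, 0.1581, 0.0998]
ee_rot: [0.513, 3.099, -0.001]
force: [-0.6, -1.2, -0.1]
width: 0.492
gripper_force: 0.0
```

```bash
python3 -c "
from h import *
plan([.4325,.1597,.0215],71.3)"
```

```text
t 22.90 pos [0.4317 0.1581 0.0998] yaw_y 71.2 zaxis [ 2.e-04 -5.e-04 -1.e+00] q7 1.06 w 0.0452 F [-0.6 -1.2 -0.1] gf 0.0
turn [-0.     0.    -0.001] (or z +-3.14) shift [-0.0002  0.0018  0.0783] dist 0.078
```

Emit:
{"op": "arm_command", "data": {"targets": [[[0, 0.0015, 0.03, 0, 0, 0], [0, 0, 0.03, 0, 0, 0], [0, 0, 0.012, 0, 0, 0], [0, 0, 0.006, 0, 0, 0], [0, 0, 0, 0, 0, 0], [0, 0, 0, 0, 0, 0]]]}}

```text
clock: 23.65
position: [0.432, 0.1601, 0.022]
ee_rot: [0.508, 3.099, 0.001]
force: [-0.1, 0.4, -0.0]
width: 0.491
gripper_force: 0.0
```

Emit:
{"op": "arm_command", "data": {"targets": [[[0, 0, 0, 0, 0, 0], [0, 0, 0, 0, 0, 0], [0, 0, 0, 0, 0, 0], [0, 0, 0, 0, 0, 0], [0, 0, 0, 0, 0, 0], [0, 0, 0, 0, 0, 0], [0, 0, 0, 0, 0, 0]]], "jaw": 0.003, "newtons": 12}}

```text
clock: 24.52
position: [0.4315, 0.16, 0.0213]
ee_rot: [-0.508, -3.1, -0.0]
force: [-1.3, -0.1, 3.0]
width: 0.155
gripper_force: 12.0
```

```bash
python3 -c "
from h import *
plan([.573,-.2045,.14],6.8)"
```

```text
t 24.52 pos [0.4315 0.16   0.0213] yaw_y 71.4 zaxis [ 0.e+00  1.e-04 -1.e+00] q7 1.16 w 0.0142 F [-1.3 -0.1  3. ] gf 12.0
turn [ 0.    -0.     1.127] (or z +-3.14) shift [-0.3786  0.0974 -0.1187] dist 0.409
```

Emit:
{"op": "arm_command", "data": {"targets": [[[0, 0, -0.04, 0, 0, 0], [0, 0, -0.04, 0, 0, 0.161], [0, 0, -0.039, 0, 0, 0.161], [0, 0, 0, 0, 0, 0.161], [0, 0, 0, 0, 0, 0.161], [0, 0, 0, 0, 0, 0.161], [0, 0, 0, 0, 0, 0.161], [0, 0, 0, 0, 0, 0.161], [0, 0, 0, 0, 0, 0]]]}}

```text
clock: 25.65
position: [0.4313, 0.1599, 0.14]
ee_rot: [2.084, 2.351, -0.001]
force: [-0.0, -0.0, 0.3]
width: 0.151
gripper_force: 12.0
```

Emit:
{"op": "arm_command", "data": {"targets": [[[-0.054, 0.014, 0, 0, 0, 0], [-0.054, 0.014, 0, 0, 0, 0], [-0.054, 0.014, 0, 0, 0, 0], [-0.054, 0.014, 0, 0, 0, 0], [-0.054, 0.014, 0, 0, 0, 0], [-0.054, 0.014, 0, 0, 0, 0], [-0.054, 0.014, 0, 0, 0, 0], [0, 0, 0, 0, 0, 0], [0, 0, 0, 0, 0, 0], [0, 0, 0, 0, 0, 0]]]}}

```text
clock: 26.9
position: [0.5735, -0.202, 0.14]
ee_rot: [-2.081, -2.352, -0.001]
force: [-0.5, 0.2, 0.0]
width: 0.151
gripper_force: 12.0
```

```bash
python3 -c "
from h import *
plan([.573,-.2045,.0265],6.8)"
```

```text
t 26.90 pos [ 0.5735 -0.202   0.14  ] yaw_y 7.0 zaxis [-6.0e-04  1.3e-03 -1.0e+00] q7 0.83 w 0.0139 F [-0.5  0.2  0. ] gf 12.0
turn [-0.    -0.001  0.003] (or z +-3.14) shift [-0.0024 -0.0008  0.1135] dist 0.113
```

Emit:
{"op": "arm_command", "data": {"targets": [[[-0.002, 0, 0.03, 0, 0, 0], [0, 0, 0.03, 0, 0, 0], [0, 0, 0.03, 0, 0, 0], [0, 0, 0.014, 0, 0, 0], [0, 0, 0.006, 0, 0, 0], [0, 0, 0.003, 0, 0, 0], [0, 0, 0, 0, 0, 0], [0, 0, 0, 0, 0, 0]]]}}

```text
clock: 27.9
position: [0.5743, -0.2059, 0.0279]
ee_rot: [2.085, 2.349, 0.001]
force: [-0.0, 1.3, -0.6]
width: 0.154
gripper_force: 12.0
```

Emit:
{"op": "arm_command", "data": {"targets": [[[0, 0, 0, 0, 0, 0], [0, 0, 0, 0, 0, 0], [0, 0, 0, 0, 0, 0], [0, 0, 0, 0, 0, 0], [0, 0, -0.02, 0, 0, 0], [0, 0, -0.045, 0, 0, 0], [0, 0, -0.045, 0, 0, 0], [0, 0, -0.045, 0, 0, 0], [0.05, 0, 0, 0, 0, 0], [0.05, 0, 0, 0, 0, 0]]], "jaw": 0.028}}

```text
clock: 29.15
position: [0.5621, -0.1061, 0.1842]
ee_rot: [2.087, 2.346, 0.003]
force: [0.8, 1.2, -0.3]
width: 0.304
gripper_force: 0.0
```

Emit:
{"op": "arm_command", "data": {"targets": [[[0, -0.06, 0, 0, 0, 0], [0, -0.06, 0, 0, 0, 0], [0, -0.06, 0, 0, 0, 0], [0, 0, 0, 0, 0, 0], [0, 0, 0, 0, 0, 0]]]}}

```text
clock: 29.78
position: [0.3843, -0.1278, 0.1832]
ee_rot: [2.085, 2.348, 0.004]
force: [0.5, 0.6, 0.7]
width: 0.308
gripper_force: 0.0
```

```bash
python3 -c "
from h import *
plan([.43,-.1,.2])
from cell import arm
i=arm.get_image('top');np.savez('top2.npz',**i)
im=rect(i,.38,.78,-.34,.2,.013,1480);cv2.imwrite('pics/top2.png',im[:,:,::-1])"
```

```text
t 29.77 pos [ 0.3843 -0.1278  0.1832] yaw_y 6.8 zaxis [ 2.7e-03  9.0e-04 -1.0e+00] q7 0.58 w 0.0282 F [0.5 0.6 0.7] gf 0.0
turn [ 0.003 -0.001  0.   ] (or z +-3.14) shift [ 0.0222  0.0487 -0.0168] dist 0.056
```

View pics/top2.png

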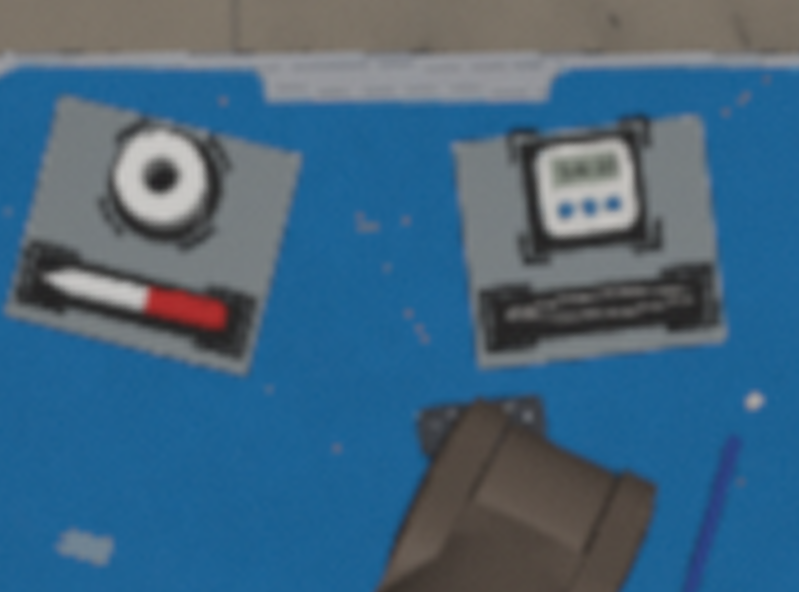

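Top view: roll (160,178) in the round nest, marker midpoint (134,296) against trough centre (135,300), timer (588,187) square in its nest, tweezers (598,306) against trough centre (600,307). The pen hasn't moved and the gripper is clear. I'm handing in.

```bash
python3 -c "
from cell import arm
print(arm.sign_off())"
```

```text
the job is handed in; nothing more can be done
None
```

I made up both kits and handed the job in at about 30 s. The last top view shows all four parts in their nests and troughs, the gripper clear and the pen in place. The tape roll wasn't in that last picture, but the arm never went near it. The hand-in gave no verdict.

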